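# Comb the loose pencils into a tight row in the letter tray

### The job

Take the wooden rake from its felt mat and, with its teeth resting lightly on the tray's floor, comb the loose pencils from the open front of the letter tray to its end wall, until they lie flat, side by side and parallel to that wall, and press the row gently up against the wall until you feel it go firm. Then stand the rake back on its mat, upright and in line with it, and leave the row tight. Move the pencils only with the rake, do not bear down hard on the tray or its wall, and leave the cup, the note block and the stapler alone.

Things in the scene. Friction and masses are not known exactly. Their poses are not given: they have to be found in the camera images.
- rake_grip (a point): Point in the middle of the grip of the rake, 72 mm above the underside of its teeth. The rake is of pale beech: a head 176 mm long (its x), 34 mm thick (its y) and 28 mm high, the lower 12 mm of it sawn into six teeth 12 mm wide with 21 mm gaps, the teeth as deep as the head (34 mm); above it stands a dark flat upright grip, 44 mm along x, 24 mm along y, from 28 to 110 mm above the teeth's underside. z is up. About 150 g. It starts standing on its teeth on the mat, loose.
- rake_foot (a point): Centre of the underside of the rake's teeth, same axes as rake_grip; the long flanks, which push the pencils, lie 17 mm from it along y either way.
- mat: Thin grey felt mat, 240 mm along x, 100 mm along y, 3 mm high, fixed to the desk; origin at the centre of its underside. The rake's home, head along the mat's x.
- tray_floor (a point): Point on the middle of the floor of the grey letter tray, on the floor's surface, 6 mm above the desk. The tray is fixed, 250 mm wide (x) and 330 mm long (y) outside, walls 4 mm thick. Its floor is lined with thin felt. Its end wall is at +y (inner face 161 mm from this point), the side walls at +-x (inner faces 121 mm from this point), all 28 mm above the floor (rim 34 mm above the desk, with a rounded hem 4.5 mm higher). The front at -y is open.
- tray: The letter tray itself (floor and walls as above); origin under its centre, on the desk. The rake's teeth should bear on its floor with 0.5 to 8 N while combing and pressing, 4 N being comfortable, and never with 30 N: the floor does not give, and a landing at over about 8 mm/s already knocks it that hard. Wood slides on it with a friction of about 0.3 to 0.5.
- wall_face (a point): Middle of the inner face of the tray's end wall, 6 mm above the tray's floor; x along the wall, y pointing out of the tray (pencils lie on its -y side).
- end_wall: The tray's end wall, 250 mm along x, 4 mm thick; origin at its middle, at desk height. A light sheet wall: press the row on it with 4 to 12 N for half a second, so that it firms up, and never with 30 N.
- cup: Paper coffee cup with a white lid, 84 mm wide at the rim, 110 mm tall, origin under its centre. Bystander.
- notes: Block of note paper 76 x 76 x 30 mm, origin under its centre. Bystander.
- stapler: Black stapler 136 x 36 x 50 mm, origin under its centre, long along x. Bystander.
- pencil1_mid (a point): Middle of a loose jumbo pencil (on its axis, 5 mm above the floor): round, plain lacquered wood, 10 mm thick, 175 mm long (its x), with a thin metal sleeve and a dark rubber at the -x end. 12 g. All five are alike and lie apart on the tray's floor at odd angles.
- pencil2_mid (a point): Middle of a loose jumbo pencil (on its axis, 5 mm above the floor): round, plain lacquered wood, 10 mm thick, 175 mm long (its x), with a thin metal sleeve and a dark rubber at the -x end. 12 g. All five are alike and lie apart on the tray's floor at odd angles.
- pencil3_mid (a point): Middle of a loose jumbo pencil (on its axis, 5 mm above the floor): round, plain lacquered wood, 10 mm thick, 175 mm long (its x), with a thin metal sleeve and a dark rubber at the -x end. 12 g. All five are alike and lie apart on the tray's floor at odd angles.
- pencil4_mid (a point): Middle of a loose jumbo pencil (on its axis, 5 mm above the floor): round, plain lacquered wood, 10 mm thick, 175 mm long (its x), with a thin metal sleeve and a dark rubber at the -x end. 12 g. All five are alike and lie apart on the tray's floor at odd angles.
- pencil5_mid (a point): Middle of a loose jumbo pencil (on its axis, 5 mm above the floor): round, plain lacquered wood, 10 mm thick, 175 mm long (its x), with a thin metal sleeve and a dark rubber at the -x end. 12 g. All five are alike and lie apart on the tray's floor at odd angles.
Not all that is in view belongs to the job. Leave any blue, pink or purple look-alike of the part that bears pencil1_mid alone.

How it is judged:
On the way, in this order (a step that is already met when the one before it is completed fails the run):
1. the rake's teeth are set down on the tray's floor at its open front, behind the pencils (contact force between rake and tray above 0.3 N and y of rake_foot in the frame of tray_floor below -0.09 m), for 0.1 s.
2. the rake combs through the middle of the tray with its teeth resting on the floor with 0.5 to 8 N (contact force between rake and tray between 0.5 and 8 N and y of rake_foot in the frame of tray_floor between -0.05 and 0.06 m), for 0.4 s.
3. the pencils lie flat side by side, parallel to the end wall, and the row is pressed on the wall with 4 to 12 N, the rake's teeth still resting on the floor with 0.5 to 8 N (angle between the x axis of each of pencil1_mid, pencil2_mid, pencil3_mid, pencil4_mid, pencil5_mid and the x axis of wall_face, either way round below 0.08 rad and y of each of pencil1_mid, pencil2_mid, pencil3_mid, pencil4_mid, pencil5_mid in the frame of wall_face above -0.055 m and z of each of pencil1_mid, pencil2_mid, pencil3_mid, pencil4_mid, pencil5_mid in the frame of tray_floor below 0.008 m and contact force between rake and tray between 0.5 and 8 N and contact force between end_wall and anything else between 4 and 12 N), for 0.5 s.
At the end, for the whole second after the job is handed in: All five pencils lie flat on the tray floor in one layer, parallel to the end wall within 0.08 rad, middles within 55 mm of its inner face. The rake stands upright on the mat (tilt under 0.1 rad), within 35 mm of its centre along each side, in line within 0.2 rad. All released and at rest (angle between the x axis of each of pencil1_mid, pencil2_mid, pencil3_mid, pencil4_mid, pencil5_mid and the x axis of wall_face, either way round below 0.08 rad and y of each of pencil1_mid, pencil2_mid, pencil3_mid, pencil4_mid, pencil5_mid in the frame of wall_face above -0.055 m and z of each of pencil1_mid, pencil2_mid, pencil3_mid, pencil4_mid, pencil5_mid in the frame of tray_floor below 0.008 m and x of rake_foot in the frame of mat between -0.035 and 0.035 m and y of rake_foot in the frame of mat between -0.035 and 0.035 m and z of rake_foot in the frame of mat below 0.006 m and angle between the x axis of rake and the x axis of mat, either way round below 0.2 rad and angle between rake's own z axis and vertical below 0.1 rad and linear speed of each of rake, pencil1, pencil2, pencil3, pencil4, pencil5 below 0.02 m/s); the robot touches nothing.
It fails at once if the rake bears on the tray with more than 30 N (contact force between rake and tray above 30 N).
It fails at once if the end wall is pressed with more than 30 N (contact force between end_wall and anything else above 30 N).
It fails at once if the gripper touches a pencil (contact force between any of the fingers, the arm and pencil1 above 0.3 N or contact force between any of the fingers, the arm and pencil2 above 0.3 N or contact force between any of the fingers, the arm and pencil3 above 0.3 N or contact force between any of the fingers, the arm and pencil4 above 0.3 N or contact force between any of the fingers, the arm and pencil5 above 0.3 N).
It fails at once if a bystander is moved more than 20 mm, or the cup tipped (distance of any of cup, notes, stapler from where it was at the start of the episode above 0.02 m or angle between cup's own z axis and vertical above 0.4 rad).
It also fails if it takes over 72 s, if anything falls off the work surface, if the arm or the gripper's body presses on something with over 40 N, if the wrist force passes 120 N, or if a joint passes its speed limit or range.

### The arm

A 6-joint arm with a two-finger parallel gripper is mounted at the origin on the work surface. World frame = base frame: x ahead of the robot, y to its left, z up, the work surface at z = 0. Lengths are in m, angles in rad, forces in N, time in s.
With the tool pointing down it reaches from about 0.25 to 0.775 m from the base axis. Payload 4 kg.
Tool frame: the origin (TCP) lies on the centre line of the jaws, within the pads' length; the fingertips stand 8 mm ahead of it and the grasp point (between the pads) lies 11 mm behind it; z points along the fingers, y is the direction in which the jaws open and shut (so a half turn about z gives the same grasp; the last joint's range is limited). The gripper opens to 94 mm and grips with 3 to 60 N. Pads are 16 mm wide; open, the fingers measure 119 mm over their backs; the gripper's body (75 mm by 177 mm) begins 78 mm behind the grasp point.
Start: joints at [1.056, 0.087, 1.371, -0, 1.684, -0.103], TCP at [0.22, 0.504, 0.214] pointing down, gripper open.
Joint ranges: [-3.1, 3.1], [-0.76, 2.03], [0.27, 2.55], [-1.08, 4.22], [0.17, 2.65], [-2.57, 2.57]. Speed limits (rad/s): [2.79, 2.79, 3.14, 3.14, 3.14, 3.14].

### API

Orientations are given as [roll, pitch, yaw] about the fixed x, y, z axes, in that order (R = Rz(yaw) Ry(pitch) Rx(roll)).
In Python, from bench import * gives the robot as it stands.
- The arm moves only by the tool step_arm, never from a script. Its argument "steps" is a list of rows, each an object of numbers: "jaw": the opening, from 0 (shut) to 1 (fully open); "tx", "ty", "tz": the shift along the tool's x, y, z in m; "ax", "ay", "az": the turn, a rotation vector about the tool's x, y, z in rad. In form: [{"jaw": .., "tx": .., "ty": .., "tz": .., "ax": .., "ay": .., "az": ..}, ...]. A call has 1 to 8 rows; each row is the pose to reach, as a shift and turn from the pose measured when the call began, along the tool's axes at that moment; what a row does not reach only later rows make up. A row lasts 1/10 s, in which the tool goes at most 50 mm and 8.59 degrees, less where a joint would pass 70% of its speed; a pose out of reach is approached as far as the arm can. A call with a gripper value outside its range is refused whole. The fingers move at their own pace and stop on an object; the grip force is fixed at half the most. Time passes only in rows, so rows that repeat a pose let the fingers close. It gives the time, the measured TCP pose, the force and the opening at its end, in the units of the state.
- get_obs(): the state, without advancing time (a new reading comes with each control period).
- snapshot(name): name is "side" or "top"; returns (picture, depth): 420x560x3 uint8, red, green, blue; 420x560 float32, m along the optical axis (not along the pixel's ray), 0 where there is no reading.
- camera_model(name): a dict with "intrinsics" (3x3 intrinsics, pixels), "origin" and "orientation" of the camera in the world. Camera axes: x right, y down, z forward; pixel columns grow to the right and rows downward; lengths in m; the calibration is good to about 2 mm. A picture is of the moment at which its call begins. camera_model takes no time and is no camera call.
- close_job(): hands the job in, once; it reports no verdict.
Trained networks look in the newest picture that a camera, given by its name, has taken for a name from the list of things; names that differ only in an ending like _2 or _b are one class to them, and where a whole thing is asked for, a point or a joint stands for the part that bears it (a point fixed in the world has none). Each returns a list of dicts, best first, with "confidence" (0 to 1); they miss things now and then, are a little off and sometimes report something else, mostly with a low value. They report only what shows in the picture. A call takes as long as a camera call. They do not tell look-alikes from the thing itself.
- silhouettes(camera, query): "pixels" (420x560 bool, what is visible of it) and "rect" ([left, top, right, bottom] in pixels, round what is visible of it).
The state is a dict: "time": time; "joint_positions": joint angles; "qvel": joint speeds; "joint_torque": joint torques, N m; "tool_pos": TCP position; "ee_rot": TCP orientation; "wrist_force": force on the tool from outside, world axes, zero at the start; "wrist_torque": the same for the moment, N m; "width": finger opening in m.
Only numpy, scipy, OpenCV 4.12 (cv2) and the standard library are available. Lean on these libraries where they do the work, as an engineer would, in place of code of your own. Each camera call takes 0.05 s, during which the arm holds its last target. There are 200 camera calls.

## Working session

There is one attempt and no reset: what is moved stays moved. The work goes in short steps, Python scripts to look and compute and a tool call to move; the robot and the scene stay as the last step left them, time stands still between calls to the robot, and variables do not carry over. Pictures are saved under pics/ and viewed, about 8 in all and at most 12, crops included, and the job is handed in when it is done.

Besides the shell and the picture viewer there is one more tool, called after "Emit:" as name([rows], argument=value, ...), one row to a line, values as JSON. step_arm: Moves the arm, as the interface text tells. Its arguments: {"type":"object","properties":{"steps":{"type":"array"}},"required":["steps"]}

```bash
mkdir -p pics
cat > h.py <<'E'
import numpy as np, cv2
from bench import *
def save(n,cam,crop=None,s=1):
    p,d=snapshot(cam)
    q=p[:,:,::-1]
    if crop: l,t,r,b=crop; q=q[t:b,l:r]
    cv2.imwrite('pics/'+n,cv2.resize(q,None,fx=s,fy=s))
    return p,d
def R(cam):
    o=np.array(camera_model(cam)['orientation'],float)
    if o.shape==(3,3): return o
    from scipy.spatial.transform import Rotation as Ro
    return Ro.from_euler('xyz',o).as_matrix() if o.size==3 else Ro.from_quat(o).as_matrix()
def world(cam,uv,z=None,d=None):
    m=camera_model(cam);K=np.array(m['intrinsics']);o=np.array(m['origin'])
    uv=np.atleast_2d(uv).astype(float)
    r=np.c_[uv,np.ones(len(uv))]@np.linalg.inv(K).T
    rw=r@R(cam).T
    if d is not None: return o+rw*np.asarray(d)[:,None]
    return o+rw*((z-o[2])/rw[:,2])[:,None]
def cloud(cam,mask,D):
    v,u=np.nonzero(mask&(D>0)); return world(cam,np.c_[u,v],d=D[v,u])
E
python3 - <<'E'
from h import *
for c in('top','side'):
    p,d=save(c+'0.png',c); print(c,camera_model(c))
    for q in ('rake_grip','mat','tray','cup','notes','stapler','pencil1_mid','end_wall'):
        for s in silhouettes(c,q)[:7]:
            P=cloud(c,s['pixels'],d)
            print(q,round(s['confidence'],2),s['rect'],s['pixels'].sum(), P.min(0).round(3),P.max(0).round(3),np.median(P,0).round(3))
print(get_obs())
E
```

```text
top {'intrinsics': array([[397.35093603,   0.        , 281.03800907],
       [  0.        , 397.35093603, 202.62138393],
       [  0.        ,   0.        ,   1.        ]]), 'origin': array([0.37370299, 0.14214521, 1.11360894]), 'orientation': array([-2.98130104, -0.00776402, -1.59748534])}
rake_grip 0.9 [422.1, 178.7, 450.6, 241.5] 984 [ 0.436 -0.333  0.004] [ 0.607 -0.249  0.118] [ 0.518 -0.282  0.034]
mat 0.81 [406.8, 164.3, 460.8, 252.4] 1750 [ 0.405 -0.385 -0.004] [ 0.655 -0.225  0.115] [ 0.531 -0.307  0.005]
tray 0.6 [218.4, 152.2, 354.1, 267.2] 9763 [ 0.367 -0.08  -0.003] [0.693 0.307 0.046] [0.527 0.106 0.008]
tray 0.17 [409.0, 161.8, 462.7, 250.5] 1842 [ 0.405 -0.387 -0.004] [ 0.658 -0.225  0.112] [ 0.525 -0.307  0.005]
cup 0.94 [162.2, 132.1, 194.6, 169.3] 974 [ 0.646  0.359 -0.001] [0.768 0.449 0.117] [0.681 0.395 0.111]
notes 0.79 [290.5, 101.0, 326.1, 139.6] 781 [ 0.738 -0.002  0.001] [0.852 0.1   0.037] [0.785 0.05  0.031]
stapler 0.56 [168.5, 213.6, 198.0, 256.9] 633 [0.406 0.356 0.001] [0.527 0.45  0.058] [0.467 0.396 0.05 ]
stapler 0.32 [161.8, 131.6, 198.5, 170.3] 9
[... 2232 characters left out ...]
0.264 0.024]
{'time': 0.9, 'joint_positions': array([ 1.05588957e+00,  8.71744817e-02,  1.37066016e+00, -1.20064377e-05,
        1.68362379e+00, -1.03086486e-01]), 'qvel': array([-8.22847467e-04,  5.69995974e-04,  2.16422951e-04, -5.45857288e-05,
        2.46181447e-03,  5.17449282e-04]), 'joint_torque': array([-1.67671667e-03, -3.40026891e+01, -3.02599955e+01,  7.16605992e-02,
        2.36615486e-02, -7.75102478e-06]), 'tool_pos': array([0.22016549, 0.50403612, 0.21354008]), 'ee_rot': array([3.14146037e+00, 2.56786362e-05, 2.72977103e+00]), 'wrist_force': array([-0.5478363 , -0.03467196,  0.60546893]), 'wrist_torque': array([0.03492594, 0.01961825, 0.00463348]), 'width': 0.0937367593165048}
```

Run:
```python
from h import *
p,d=save('a.png','top',(150,85,470,340),2.5)
def rect(c,P,n):
    r=cv2.minAreaRect((P[:,:2]*1000).astype(np.float32)); print(n,np.round(r[0],1),np.round(r[1],1),round(r[2],1)); 
    print('   ',cv2.boxPoints(r).round(0).tolist())
for c in('top','side'):
    if c=='side': p,d=snapshot(c)
    s=silhouettes(c,'mat')[0]; P=cloud(c,s['pixels'],d); rect(c,P[(P[:,2]<.012)],'mat')
    s=silhouettes(c,'rake_grip')[0]; P=cloud(c,s['pixels'],d); rect(c,P[(P[:,2]>.02)&(P[:,2]<.034)],'head'); rect(c,P[P[:,2]>.1],'griptop')
    Q=P[P[:,2]>.1]; print(len(Q),Q[:,2].mean())
    s=silhouettes(c,'tray')[0]; P=cloud(c,s['pixels'],d); rect(c,P,'tray'); rect(c,P[P[:,2]>.034],'rim')
    s=silhouettes(c,'end_wall')[0]; P=cloud(c,s['pixels'],d); rect(c,P[P[:,2]>.034],'endrim')
```

```text
mat [ 531.4 -306.2] [104.9 241. ] 71.2
    [[400.0, -317.0], [629.0, -395.0], [662.0, -295.0], [434.0, -218.0]]
head [ 522.2 -289.4] [ 35.2 176.2] 72.6
    [[433.0, -280.0], [601.0, -333.0], [612.0, -299.0], [443.0, -246.0]]
griptop [ 522.  -289.5] [24.2 42.3] 74.3
    [[498.0, -295.0], [539.0, -307.0], [546.0, -284.0], [505.0, -272.0]]
172 0.11275201616000592
tray [ 518.9 -298.8] [ 56.4 175.9] 71.8
    [[426.0, -298.0], [594.0, -353.0], [611.0, -300.0], [444.0, -244.0]]
rim [ 522.5 -287.8] [ 32.4 171.6] 72.9
    [[436.0, -278.0], [600.0, -329.0], [609.0, -298.0], [445.0, -247.0]]
endrim [570.7 264.9] [  9.3 235.4] 74.1
    [[456.0, 293.0], [683.0, 228.0], [685.0, 237.0], [459.0, 302.0]]
mat [ 529.2 -305.7] [101.5 241.6] 71.7
    [[399.0, -316.0], [628.0, -392.0], [660.0, -295.0], [430.0, -220.0]]
head [ 521.2 -290.5] [ 35.1 177. ] 73.0
    [[431.0, -281.0], [601.0, -333.0], [611.0, -300.0], [442.0, -248.0]]
griptop [ 520.3 -290.7] [24.4 43.9] 70.3
    [[496.0, -295.0], [537.0, -310.0], [545.0, -287.0], [504.0, -272.0]]
174 0.10999333657234428
tray [532.4 126.3] [370.6 255.9] 73.8
    [[358.0, -16.0], [604.0, -87.0], [707.0, 269.0], [461.0, 340.0]]
rim [534.5 133. ] [281.2 255.3] 74.1
    [[373.0, 33.0], [619.0, -37.0], [696.0, 233.0], [450.0, 303.0]]
endrim [0. 0.] [0. 0.] 0.0
    [[0.0, 0.0], [0.0, 0.0], [0.0, 0.0], [0.0, 0.0]]
```

View pics/a.png

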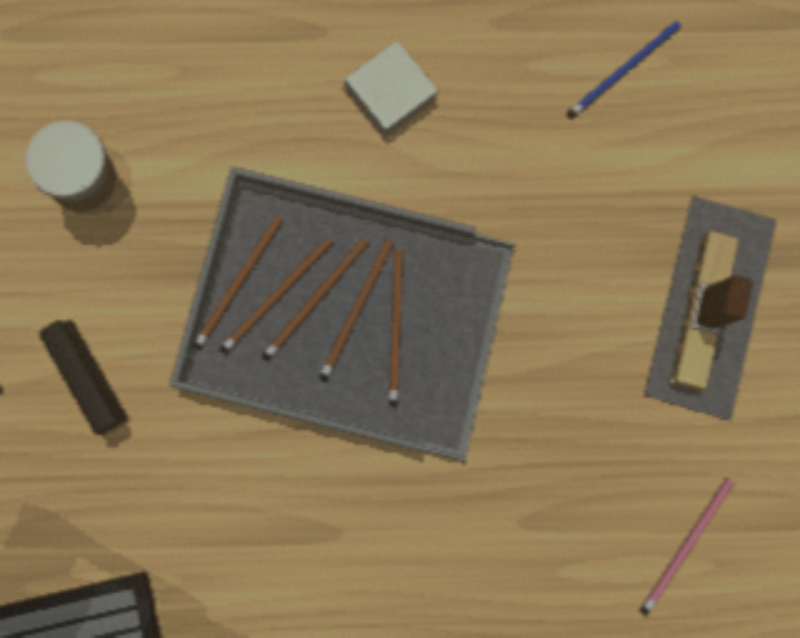

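The top view shows the tray with its end wall on the left (crop x≈175–235) and its open front on the right (x≈465–513). Five orange pencils lie inside it, and the rake stands on its mat at about (715,310). The blue and pink pencils are decoys.

```bash
cat >> h.py <<'E'
def pencils(cam,p,ctr,th):
    hsv=cv2.cvtColor(p,cv2.COLOR_RGB2HSV)
    m=((hsv[...,0]<14)&(hsv[...,1]>120)&(hsv[...,2]>60)).astype(np.uint8)
    n,l,st,_=cv2.connectedComponentsWithStats(m)
    ex=np.array([np.cos(th),np.sin(th)]);ey=np.array([-ex[1],ex[0]])
    for i in range(1,n):
        if st[i,4]<25: continue
        v,u=np.nonzero(l==i); P=(world(cam,np.c_[u,v],z=.013)[:,:2]-ctr); Q=np.c_[P@ex,P@ey]*1000
        if abs(Q).max()>190: continue
        r=cv2.fitLine(Q.astype(np.float32),cv2.DIST_L2,0,.01,.01).ravel()
        s=(Q-r[2:])@r[:2]; a=r[2:]+s.min()*r[:2]; b=r[2:]+s.max()*r[:2]
        print('pencil px',st[i,4],'ang',round(np.degrees(np.arctan(r[1]/r[0])),1),'ends',a.round(),b.round())
E
python3 - <<'E'
from h import *
p,d=snapshot('top')
# rim/floor corners
c=lambda x,y:(x/2.5+150,y/2.5+85)
print('end rim',world('top',[c(233,169),c(174,386)],z=.0385).round(4).tolist())
print('front',world('top',[c(513,246)],z=.006).round(4).tolist(), world('top',[c(465,461)],z=.006).round(4).tolist())
# rim points from depth, both cams
for cam in('top','side'):
    if cam=='side': p,d=snapshot(cam)
    m=np.zeros(d.shape,bool)
    (l,t,r,b)=(205,140,370,280) if cam=='top' else (205,178,345,302)
    m[t:b,l:r]=1
    P=cloud(cam,m,d); P=P[(P[:,2]>.030)&(P[:,2]<.045)]
    r=cv2.minAreaRect((P[:,:2]*1000).astype(np.float32)); print(cam,r,cv2.boxPoints(r).round().tolist())
p,d=snapshot('top')
pencils('top',p,np.array([.5275,.1094]),-.278)
p,d=snapshot('side')
pencils('side',p,np.array([.5275,.1094]),-.278)
E
```

```text
end rim [[0.6915, 0.2311, 0.0385], [0.451, 0.2975, 0.0385]]
front [[0.6026, -0.084, 0.006]] [[0.3626, -0.0175, 0.006]]
top ((536.4629516601562, 132.8840789794922), (281.76654052734375, 255.51968383789062), 74.0835189819336) [[375.0, 32.0], [621.0, -38.0], [698.0, 233.0], [452.0, 303.0]]
side ((633.609130859375, 170.28228759765625), (409.0087890625, 424.6654968261719), 73.87781524658203) [[373.0, 33.0], [781.0, -85.0], [894.0, 308.0], [486.0, 426.0]]
pencil px 35 ang -25.4 ends [ 6. 40.] [52. 18.]
pencil px 38 ang -25.6 ends [-49.  66.] [ 2. 42.]
pencil px 43 ang 13.3 ends [-30. -64.] [ 25. -51.]
pencil px 26 ang -17.1 ends [-59. 147.] [-14. 133.]
pencil px 84 ang -29.1 ends [-55. 113.] [77. 40.]
pencil px 88 ang -25.8 ends [-51.  66.] [86.  0.]
pencil px 84 ang -11.6 ends [-56.   3.] [ 93. -27.]
pencil px 100 ang 11.9 ends [-64. -71.] [ 87. -40.]
```

```bash
cat >> h.py <<'E'
from scipy.spatial.transform import Rotation as Rot
def go(x,y,z,yaw):
    o=get_obs(); R0=Rot.from_euler('xyz',o['ee_rot'])
    t=R0.inv().apply(np.array([x,y,z])-o['tool_pos']); a=(R0.inv()*Rot.from_euler('xyz',[np.pi,0,yaw])).as_rotvec()
    print('t',o['time'],'tcp',o['tool_pos'].round(4),o['ee_rot'].round(4),'F',o['wrist_force'].round(2),'w',o['width'].round(4)); print(' shift',t.round(4),'turn',a.round(4))
TC=np.array([.5273,.1082]);TH=-.276
EX=np.array([np.cos(TH),np.sin(TH)]);EY=np.array([-EX[1],EX[0]])
E
python3 -c "
from h import *
go(.5215,-.290,.16,2.841)"
```

```text
Traceback (most recent call last):
  File "h.py", line 39, in go
    print('t',o['time'],'tcp',o['tool_pos'].round(4),o['ee_rot'].round(4),'F',o['wrist_force'].round(2),'w',o['width'].round(4)); print(' shift',t.round(4),'turn',a.round(4))
                                                                                                            ^^^^^^^^^^^^^^^^
AttributeError: 'float' object has no attribute 'round'
```

```bash
sed -i "s/o\['width'\].round(4)/round(o['width'],4)/" h.py
python3 -c "
from h import *
go(.5215,-.290,.16,2.841)"
```

```text
t 1.6 tcp [0.2202 0.504  0.2135] [3.1415 0.     2.7298] F [ 0.16  0.01 -0.14] w 0.094
 shift [-0.594  -0.6071  0.0535] turn [ 1.000e-04  0.000e+00 -1.112e-01]
```

Emit:
step_arm([
  {"jaw":1,"tx":-0.297,"ty":-0.304,"tz":0,"az":-0.055},
  {"jaw":1,"tx":-0.594,"ty":-0.607,"tz":0,"az":-0.111},
  {"jaw":1,"tx":-0.594,"ty":-0.607,"tz":0,"az":-0.111},
  {"jaw":1,"tx":-0.594,"ty":-0.607,"tz":0,"az":-0.111},
  {"jaw":1,"tx":-0.594,"ty":-0.607,"tz":0,"az":-0.111},
  {"jaw":1,"tx":-0.594,"ty":-0.607,"tz":0,"az":-0.111},
  {"jaw":1,"tx":-0.594,"ty":-0.607,"tz":0,"az":-0.111},
  {"jaw":1,"tx":-0.594,"ty":-0.607,"tz":0,"az":-0.111},
])

```text
invalid input
```

```bash
python3 -c "
from h import *
go(.5215,-.290,.16,2.841)"
```

```text
t 1.6 tcp [0.2202 0.504  0.2135] [3.1415 0.     2.7298] F [ 0.16  0.01 -0.14] w 0.094
 shift [-0.594  -0.6071  0.0535] turn [ 1.000e-04  0.000e+00 -1.112e-01]
```

Emit:
step_arm([
  {"jaw":1,"tx":-0.297,"ty":-0.304,"tz":0,"ax":0,"ay":0,"az":-0.055},
  {"jaw":1,"tx":-0.594,"ty":-0.607,"tz":0,"ax":0,"ay":0,"az":-0.111},
  {"jaw":1,"tx":-0.594,"ty":-0.607,"tz":0,"ax":0,"ay":0,"az":-0.111},
  {"jaw":1,"tx":-0.594,"ty":-0.607,"tz":0,"ax":0,"ay":0,"az":-0.111},
  {"jaw":1,"tx":-0.594,"ty":-0.607,"tz":0,"ax":0,"ay":0,"az":-0.111},
  {"jaw":1,"tx":-0.594,"ty":-0.607,"tz":0,"ax":0,"ay":0,"az":-0.111},
  {"jaw":1,"tx":-0.594,"ty":-0.607,"tz":0,"ax":0,"ay":0,"az":-0.111},
  {"jaw":1,"tx":-0.594,"ty":-0.607,"tz":0,"ax":0,"ay":0,"az":-0.111},
])

```text
time: 2.4
tool_pos: [0.3623, 0.1282, 0.2139]
ee_rot: [3.141, 0.001, 2.841]
wrist_force: [-0.2, -0.0, 0.7]
width: 0.0942
```

```bash
python3 -c "
from h import *
go(.5215,-.290,.16,2.841)"
```

```text
t 2.4 tcp [0.3623 0.1282 0.2139] [3.1407e+00 1.4000e-03 2.8413e+00] F [-0.21 -0.01  0.69] w 0.0942
 shift [-0.2757 -0.3525  0.0539] turn [0.0009 0.0014 0.0003]
```

Emit:
step_arm([
  {"jaw":1,"tx":-0.276,"ty":-0.3525,"tz":0.02,"ax":0,"ay":0,"az":0},
  {"jaw":1,"tx":-0.276,"ty":-0.3525,"tz":0.02,"ax":0,"ay":0,"az":0},
  {"jaw":1,"tx":-0.276,"ty":-0.3525,"tz":0.02,"ax":0,"ay":0,"az":0},
  {"jaw":1,"tx":-0.276,"ty":-0.3525,"tz":0.02,"ax":0,"ay":0,"az":0},
  {"jaw":1,"tx":-0.276,"ty":-0.3525,"tz":0.02,"ax":0,"ay":0,"az":0},
  {"jaw":1,"tx":-0.276,"ty":-0.3525,"tz":0.02,"ax":0,"ay":0,"az":0},
  {"jaw":1,"tx":-0.276,"ty":-0.3525,"tz":0.02,"ax":0,"ay":0,"az":0},
  {"jaw":1,"tx":-0.276,"ty":-0.3525,"tz":0.02,"ax":0,"ay":0,"az":0},
])

```text
time: 3.2
tool_pos: [0.5044, -0.2457, 0.1961]
ee_rot: [3.14, 0.002, 2.841]
wrist_force: [0.5, 0.4, 0.5]
width: 0.094
```

Emit:
step_arm([
  {"jaw":1,"tx":0,"ty":0,"tz":0,"ax":0,"ay":0,"az":0},
  {"jaw":1,"tx":0,"ty":0,"tz":0,"ax":0,"ay":0,"az":0},
])

```text
time: 3.4
tool_pos: [0.5042, -0.2463, 0.1951]
ee_rot: [3.139, -0.0, 2.839]
wrist_force: [0.2, -0.4, -0.6]
width: 0.0942
```

```bash
python3 -c "
from h import *
go(.5215,-.290,.066,2.841)"
```

```text
t 3.4 tcp [ 0.5042 -0.2463  0.1951] [ 3.1395e+00 -1.0000e-04  2.8388e+00] F [ 0.24 -0.39 -0.62] w 0.0942
 shift [-0.0296 -0.0368  0.1291] turn [ 0.0021 -0.0001 -0.0022]
```

Align above, descend, and close.

Emit:
step_arm([
  {"jaw":1,"tx":-0.0296,"ty":-0.0368,"tz":0.02,"ax":0.002,"ay":0,"az":-0.002},
  {"jaw":1,"tx":-0.0296,"ty":-0.0368,"tz":0.04,"ax":0.002,"ay":0,"az":-0.002},
  {"jaw":1,"tx":-0.0296,"ty":-0.0368,"tz":0.07,"ax":0.002,"ay":0,"az":-0.002},
  {"jaw":1,"tx":-0.0296,"ty":-0.0368,"tz":0.1,"ax":0.002,"ay":0,"az":-0.002},
  {"jaw":1,"tx":-0.0296,"ty":-0.0368,"tz":0.122,"ax":0.002,"ay":0,"az":-0.002},
  {"jaw":1,"tx":-0.0296,"ty":-0.0368,"tz":0.129,"ax":0.002,"ay":0,"az":-0.002},
  {"jaw":1,"tx":-0.0296,"ty":-0.0368,"tz":0.129,"ax":0.002,"ay":0,"az":-0.002},
  {"jaw":1,"tx":-0.0296,"ty":-0.0368,"tz":0.129,"ax":0.002,"ay":0,"az":-0.002},
])

```text
time: 4.2
tool_pos: [0.5224, -0.2898, 0.0681]
ee_rot: [-3.141, 0.003, 2.842]
wrist_force: [-0.1, -0.4, 0.7]
width: 0.0937
```

```bash
python3 -c "
from h import *
go(.5215,-.290,.066,2.841)
save('b.png','side',(320,200,460,370),4)"
```

```text
t 4.2 tcp [ 0.5224 -0.2898  0.0681] [-3.1410e+00  2.7000e-03  2.8418e+00] F [-0.12 -0.38  0.74] w 0.0937
 shift [ 0.0008 -0.0005  0.002 ] turn [-0.0006  0.0027  0.0008]
```

View pics/b.png

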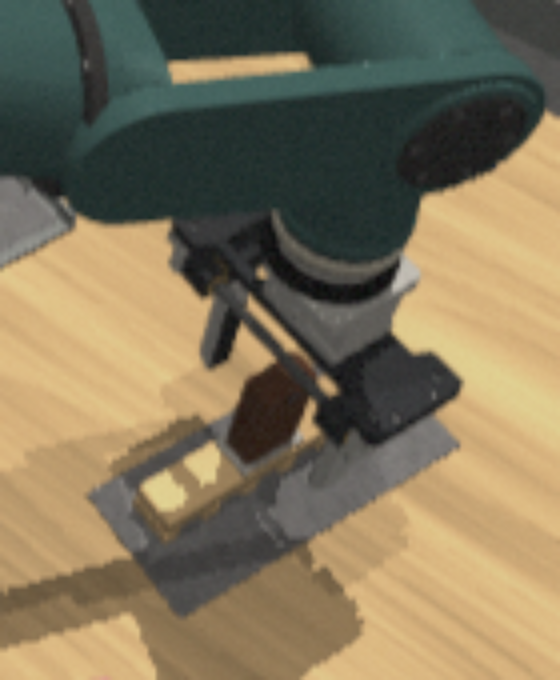

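The picture shows the fingers on either side of the dark grip (crop ≈(270,410)), so I'll close on it.

Emit:
step_arm([
  {"jaw":0,"tx":0,"ty":0,"tz":0.002,"ax":0,"ay":0.002,"az":0},
  {"jaw":0,"tx":0,"ty":0,"tz":0.002,"ax":0,"ay":0.002,"az":0},
  {"jaw":0,"tx":0,"ty":0,"tz":0.002,"ax":0,"ay":0.002,"az":0},
  {"jaw":0,"tx":0,"ty":0,"tz":0.002,"ax":0,"ay":0.002,"az":0},
  {"jaw":0,"tx":0,"ty":0,"tz":0.002,"ax":0,"ay":0.002,"az":0},
  {"jaw":0,"tx":0,"ty":0,"tz":0.002,"ax":0,"ay":0.002,"az":0},
  {"jaw":0,"tx":0,"ty":0,"tz":0.002,"ax":0,"ay":0.002,"az":0},
  {"jaw":0,"tx":0,"ty":0,"tz":0.002,"ax":0,"ay":0.002,"az":0},
])

```text
time: 5.05
tool_pos: [0.5226, -0.2902, 0.0663]
ee_rot: [-3.141, 0.001, 2.841]
wrist_force: [-1.0, 0.5, 0.8]
width: 0.0333
```

```bash
python3 -c "
from h import *
t=TC+.005*EX-.125*EY; print(t)
go(*t,.11,2.866)"
```

```text
[ 0.49804711 -0.01343169]
t 5.05 tcp [ 0.5226 -0.2902  0.0663] [-3.1407e+00  1.3000e-03  2.8415e+00] F [-0.96  0.48  0.77] w 0.0333
 shift [ 0.1052  0.2571 -0.044 ] turn [-0.0009  0.0013 -0.0245]
```

Emit:
step_arm([
  {"jaw":0,"tx":0,"ty":0,"tz":0,"ax":0,"ay":0,"az":0},
  {"jaw":0,"tx":0,"ty":0,"tz":0,"ax":0,"ay":0,"az":0},
  {"jaw":0,"tx":0,"ty":0,"tz":0,"ax":0,"ay":0,"az":0},
  {"jaw":0,"tx":0,"ty":0,"tz":0,"ax":0,"ay":0,"az":0},
])

```text
time: 5.45
tool_pos: [0.5226, -0.2901, 0.0662]
ee_rot: [-3.141, 0.001, 2.842]
wrist_force: [-0.1, 0.0, -0.3]
width: 0.0236
```

```bash
python3 -c "
from h import *
t=TC+.005*EX-.125*EY
go(*t,.11,2.866)
print(get_obs()['wrist_torque'])"
```

```text
t 5.45 tcp [ 0.5226 -0.2901  0.0662] [-3.1408e+00  1.2000e-03  2.8415e+00] F [-0.12  0.02 -0.3 ] w 0.0236
 shift [ 0.1052  0.257  -0.0441] turn [-0.0008  0.0012 -0.0245]
[-0.02662452 -0.01503146 -0.02308301]
```

Emit:
step_arm([
  {"jaw":0,"tx":0,"ty":0,"tz":-0.03,"ax":0,"ay":0,"az":0},
  {"jaw":0,"tx":0.01,"ty":0.03,"tz":-0.05,"ax":0,"ay":0,"az":-0.0245},
  {"jaw":0,"tx":0.03,"ty":0.075,"tz":-0.05,"ax":0,"ay":0,"az":-0.0245},
  {"jaw":0,"tx":0.05,"ty":0.12,"tz":-0.05,"ax":0,"ay":0,"az":-0.0245},
  {"jaw":0,"tx":0.07,"ty":0.165,"tz":-0.05,"ax":0,"ay":0,"az":-0.0245},
  {"jaw":0,"tx":0.09,"ty":0.21,"tz":-0.05,"ax":0,"ay":0,"az":-0.0245},
  {"jaw":0,"tx":0.1,"ty":0.245,"tz":-0.045,"ax":0,"ay":0,"az":-0.0245},
  {"jaw":0,"tx":0.105,"ty":0.257,"tz":-0.04,"ax":0,"ay":0,"az":-0.0245},
])

```text
time: 6.25
tool_pos: [0.4976, -0.0103, 0.1056]
ee_rot: [3.141, 0.001, 2.87]
wrist_force: [0.0, 0.2, -1.9]
width: 0.024
```

Emit:
step_arm([
  {"jaw":0,"tx":0,"ty":0,"tz":0,"ax":0,"ay":0,"az":0},
  {"jaw":0,"tx":0,"ty":0,"tz":0,"ax":0,"ay":0,"az":0},
])

```text
time: 6.45
tool_pos: [0.4974, -0.0109, 0.1052]
ee_rot: [-3.141, 0.0, 2.87]
wrist_force: [-0.3, 0.9, -1.3]
width: 0.0241
```

```bash
python3 -c "
from h import *
t=TC+.005*EX-.125*EY
go(*t,.078,2.866)
p,d=save('c.png','top',(200,130,400,290),3)
pencils('top',p,TC,TH)
s=silhouettes('top','rake_grip')[0]; print(s['rect']); P=cloud('top',s['pixels'],d); P=P[P[:,2]<.08]; Q=(P[:,:2]-TC)@np.c_[EX,EY]
print(np.percentile(P[:,2],[1,25,50,75,99]),Q.min(0),Q.max(0))
H=Q[abs(P[:,2]-np.median(P[:,2]))<.02]; print(cv2.minAreaRect((H*1000).astype(np.float32)))
"
```

```text
t 6.45 tcp [ 0.4974 -0.0109  0.1052] [-3.1407e+00  2.0000e-04  2.8701e+00] F [-0.26  0.89 -1.29] w 0.0241
 shift [-0.0013 -0.0022  0.0272] turn [-0.0008  0.0002  0.0041]
pencil px 29 ang -32.6 ends [38. 65.] [75. 41.]
pencil px 43 ang -26.0 ends [18. 36.] [86.  2.]
pencil px 27 ang -29.3 ends [-5. 88.] [33. 66.]
pencil px 42 ang -24.8 ends [-48.  67.] [14. 38.]
pencil px 59 ang -11.3 ends [-56.   6.] [ 26. -11.]
pencil px 38 ang 11.1 ends [-64. -69.] [ -6. -57.]
[321.5, 231.7, 325.9, 250.9]
[0.06039294 0.06929308 0.07173423 0.07271698 0.07507787] [-0.08349177 -0.11614721] [-0.03559407 -0.1068282 ]
((-59.77092361450195, -108.6928939819336), (47.80784225463867, 8.762343406677246), 8.629378318786621)
```

View pics/c.png

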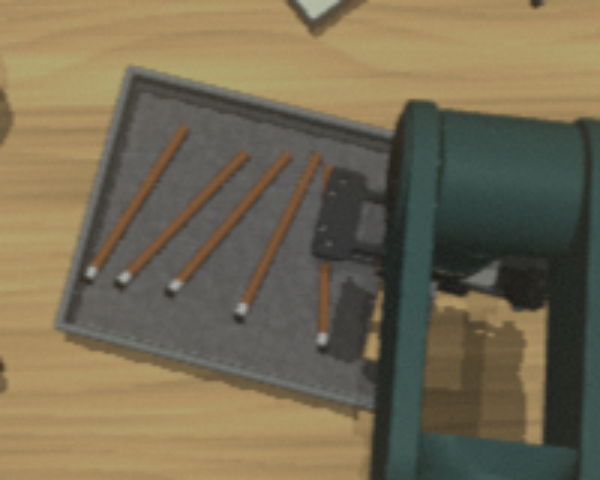

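The rake hangs behind the last pencil (its nearest end is at crop (322,340)). Next is the descent.

Emit:
step_arm([
  {"jaw":0,"tx":-0.001,"ty":-0.002,"tz":0.01,"ax":0,"ay":0,"az":0.004},
  {"jaw":0,"tx":-0.001,"ty":-0.002,"tz":0.02,"ax":0,"ay":0,"az":0.004},
  {"jaw":0,"tx":-0.001,"ty":-0.002,"tz":0.027,"ax":0,"ay":0,"az":0.004},
  {"jaw":0,"tx":-0.001,"ty":-0.002,"tz":0.03,"ax":0,"ay":0,"az":0.004},
  {"jaw":0,"tx":-0.001,"ty":-0.002,"tz":0.032,"ax":0,"ay":0,"az":0.004},
  {"jaw":0,"tx":-0.001,"ty":-0.002,"tz":0.032,"ax":0,"ay":0,"az":0.004},
  {"jaw":0,"tx":-0.001,"ty":-0.002,"tz":0.032,"ax":0,"ay":0,"az":0.004},
])

```text
time: 7.25
tool_pos: [0.4986, -0.014, 0.074]
ee_rot: [-3.141, 0.002, 2.864]
wrist_force: [0.2, -0.6, -2.5]
width: 0.024
```

Emit:
step_arm([
  {"jaw":0,"tx":0,"ty":0,"tz":0.0005,"ax":0,"ay":0,"az":0},
  {"jaw":0,"tx":0,"ty":0,"tz":0.001,"ax":0,"ay":0,"az":0},
  {"jaw":0,"tx":0,"ty":0,"tz":0.0015,"ax":0,"ay":0,"az":0},
  {"jaw":0,"tx":0,"ty":0,"tz":0.002,"ax":0,"ay":0,"az":0},
  {"jaw":0,"tx":0,"ty":0,"tz":0.0025,"ax":0,"ay":0,"az":0},
])

```text
time: 7.75
tool_pos: [0.4986, -0.014, 0.0715]
ee_rot: [-3.141, 0.002, 2.864]
wrist_force: [0.1, 0.2, -2.9]
width: 0.0236
```

Emit:
step_arm([
  {"jaw":0,"tx":0,"ty":0,"tz":0.0004,"ax":0,"ay":0,"az":0},
  {"jaw":0,"tx":0,"ty":0,"tz":0.0008,"ax":0,"ay":0,"az":0},
  {"jaw":0,"tx":0,"ty":0,"tz":0.0012,"ax":0,"ay":0,"az":0},
  {"jaw":0,"tx":0,"ty":0,"tz":0.0016,"ax":0,"ay":0,"az":0},
  {"jaw":0,"tx":0,"ty":0,"tz":0.0016,"ax":0,"ay":0,"az":0},
])

```text
time: 8.25
tool_pos: [0.4986, -0.0139, 0.0698]
ee_rot: [-3.141, 0.002, 2.864]
wrist_force: [0.7, -0.4, -2.8]
width: 0.0241
```

Emit:
step_arm([
  {"jaw":0,"tx":0,"ty":0,"tz":0.0003,"ax":0,"ay":0,"az":0},
  {"jaw":0,"tx":0,"ty":0,"tz":0.0006,"ax":0,"ay":0,"az":0},
  {"jaw":0,"tx":0,"ty":0,"tz":0.0006,"ax":0,"ay":0,"az":0},
])

```text
time: 8.55
tool_pos: [0.4986, -0.014, 0.0692]
ee_rot: [-3.141, 0.002, 2.864]
wrist_force: [0.6, 0.5, -2.2]
width: 0.0236
```

Emit:
step_arm([
  {"jaw":0,"tx":0,"ty":0,"tz":0.0003,"ax":0,"ay":0,"az":0},
  {"jaw":0,"tx":0,"ty":0,"tz":0.0003,"ax":0,"ay":0,"az":0},
])

```text
time: 8.75
tool_pos: [0.4986, -0.014, 0.0692]
ee_rot: [-3.141, 0.002, 2.864]
wrist_force: [-0.6, -0.5, -0.8]
width: 0.0238
```

Emit:
step_arm([
  {"jaw":0,"tx":0,"ty":0,"tz":0.0003,"ax":0,"ay":0,"az":0},
  {"jaw":0,"tx":0,"ty":0,"tz":0.0003,"ax":0,"ay":0,"az":0},
])

```text
time: 8.95
tool_pos: [0.4986, -0.014, 0.0692]
ee_rot: [-3.141, 0.002, 2.864]
wrist_force: [-1.3, -1.2, 1.1]
width: 0.0237
```

Emit:
step_arm([
  {"jaw":0,"tx":0,"ty":0,"tz":0.0005,"ax":0,"ay":0,"az":0},
  {"jaw":0,"tx":0,"ty":0,"tz":0.0005,"ax":0,"ay":0,"az":0},
])

```text
time: 9.15
tool_pos: [0.4986, -0.014, 0.0692]
ee_rot: [-3.141, 0.002, 2.864]
wrist_force: [-2.3, 0.9, 3.9]
width: 0.024
```

```bash
python3 -c "
from h import *
for i in range(4):
    snapshot('top'); o=get_obs(); print(o['time'],o['wrist_force'].round(2),o['tool_pos'].round(5))
t=TC+.005*EX-.125*EY
go(*t,.0687,2.8656)
"
```

```text
9.2 [-2.14 -0.43  4.51] [ 0.49863 -0.01395  0.06919]
9.25 [-1.94 -0.34  3.84] [ 0.49863 -0.01396  0.06918]
9.3 [-1.98  1.04  4.71] [ 0.49863 -0.01397  0.06918]
9.35 [-2.88 -0.02  5.89] [ 0.49863 -0.01396  0.06918]
t 9.35 tcp [ 0.4986 -0.014   0.0692] [-3.1411e+00  2.0000e-03  2.8643e+00] F [-2.88 -0.02  5.89] w 0.024
 shift [0.0007 0.0004 0.0005] turn [-0.0005  0.002  -0.0013]
```

Emit:
step_arm([
  {"jaw":0,"tx":0,"ty":0,"tz":0.0001,"ax":0,"ay":0,"az":0},
  {"jaw":0,"tx":0,"ty":0,"tz":0.0001,"ax":0,"ay":0,"az":0},
])

```text
time: 9.55
tool_pos: [0.4986, -0.014, 0.0692]
ee_rot: [-3.141, 0.002, 2.864]
wrist_force: [-1.2, 0.3, 3.8]
width: 0.0241
```

```bash
python3 -c "
from h import *
for i in range(4):
    snapshot('top'); o=get_obs(); print(o['time'],o['wrist_force'].round(2),o['tool_pos'].round(5))
"
```

```text
9.6 [-2.63 -0.52  4.5 ] [ 0.49863 -0.01397  0.06918]
9.65 [-2.59 -1.63  3.34] [ 0.49862 -0.01396  0.06918]
9.7 [-3.54 -0.56  4.5 ] [ 0.49862 -0.01398  0.06916]
9.75 [-2.85 -0.32  3.91] [ 0.49864 -0.01395  0.06919]
```

Emit:
step_arm([
  {"jaw":0,"tx":0,"ty":0.002,"tz":-0.0002,"ax":0,"ay":0,"az":0},
  {"jaw":0,"tx":0,"ty":0.005,"tz":-0.0002,"ax":0,"ay":0,"az":0},
  {"jaw":0,"tx":0,"ty":0.008,"tz":-0.0001,"ax":0,"ay":0,"az":0},
  {"jaw":0,"tx":0,"ty":0.011,"tz":0,"ax":0,"ay":0,"az":0},
  {"jaw":0,"tx":0,"ty":0.014,"tz":0,"ax":0,"ay":0,"az":0},
])

```text
time: 10.25
tool_pos: [0.5027, -0.0003, 0.0692]
ee_rot: [-3.141, 0.002, 2.864]
wrist_force: [0.6, -1.2, 3.2]
width: 0.0237
```

```bash
cat >> h.py <<'E'
def st(yaw=2.8656,n=3):
    F=[]
    for i in range(n): snapshot('top'); o=get_obs(); F.append(o['wrist_force'])
    F=np.array(F); e=np.array(o['tool_pos']); q=(e[:2]-TC)@np.c_[EX,EY]
    f=F.mean(0); print('t',o['time'],'F',F.round(1).tolist(),'floor~',round(f[2]+2.5,1),'push~',(-f[:2]@EY).round(1),'z',e[2].round(5),'tray xy mm',(q*1000).round(1),'yawerr',round(o['ee_rot'][2]-yaw,4),'rp',o['ee_rot'][:2].round(4))
E
python3 -c "
from h import *
st()"
```

```text
t 10.4 F [[0.1, -1.5, 1.4], [0.8, -0.5, 3.6], [0.1, -0.1, 2.8]] floor~ 5.1 push~ 0.6 z 0.06924 tray xy mm [   5.9 -110.7] yawerr -0.0009 rp [3.1412e+00 2.5000e-03]
```

Emit:
step_arm([
  {"jaw":0,"tx":0,"ty":0.003,"tz":0,"ax":0,"ay":0,"az":0},
  {"jaw":0,"tx":0,"ty":0.007,"tz":0,"ax":0,"ay":0,"az":0},
  {"jaw":0,"tx":0,"ty":0.011,"tz":0,"ax":0,"ay":0,"az":0},
  {"jaw":0,"tx":0,"ty":0.015,"tz":0,"ax":0,"ay":0,"az":0},
  {"jaw":0,"tx":0,"ty":0.019,"tz":0,"ax":0,"ay":0,"az":0},
  {"jaw":0,"tx":0,"ty":0.023,"tz":0,"ax":0,"ay":0,"az":0},
  {"jaw":0,"tx":0,"ty":0.027,"tz":0,"ax":0,"ay":0,"az":0},
  {"jaw":0,"tx":0,"ty":0.031,"tz":0,"ax":0,"ay":0,"az":0},
])

```text
time: 11.2
tool_pos: [0.5113, 0.0302, 0.0692]
ee_rot: [3.141, 0.002, 2.865]
wrist_force: [-1.0, -2.0, 2.9]
width: 0.0238
```

```bash
python3 -c "
from h import *
st()"
```

```text
t 11.35 F [[-0.2, -0.3, 2.9], [0.4, -0.8, 2.7], [0.5, -0.0, 2.1]] floor~ 5.1 push~ 0.3 z 0.0692 tray xy mm [  5.9 -78.9] yawerr -0.0007 rp [3.1399e+00 2.4000e-03]
```

Emit:
step_arm([
  {"jaw":0,"tx":0,"ty":0.003,"tz":0,"ax":0.001,"ay":0,"az":0},
  {"jaw":0,"tx":0,"ty":0.007,"tz":0,"ax":0.001,"ay":0,"az":0},
  {"jaw":0,"tx":0,"ty":0.011,"tz":0,"ax":0.001,"ay":0,"az":0},
  {"jaw":0,"tx":0,"ty":0.015,"tz":0,"ax":0.001,"ay":0,"az":0},
  {"jaw":0,"tx":0,"ty":0.019,"tz":0,"ax":0.001,"ay":0,"az":0},
  {"jaw":0,"tx":0,"ty":0.023,"tz":0,"ax":0.001,"ay":0,"az":0},
  {"jaw":0,"tx":0,"ty":0.027,"tz":0,"ax":0.001,"ay":0,"az":0},
  {"jaw":0,"tx":0,"ty":0.031,"tz":0,"ax":0.001,"ay":0,"az":0},
])

```text
time: 12.15
tool_pos: [0.52, 0.0608, 0.0692]
ee_rot: [3.141, 0.002, 2.865]
wrist_force: [-1.2, -1.7, 2.3]
width: 0.0235
```

```bash
python3 -c "
from h import *
st()"
```

```text
t 12.3 F [[-0.6, -0.8, 2.2], [-0.5, -0.7, 2.9], [-0.9, 0.1, 1.9]] floor~ 4.8 push~ 0.6 z 0.06923 tray xy mm [  5.8 -47.1] yawerr -0.0005 rp [3.1395e+00 2.4000e-03]
```

Emit:
step_arm([
  {"jaw":0,"tx":0,"ty":0.003,"tz":0,"ax":0.002,"ay":0,"az":0},
  {"jaw":0,"tx":0,"ty":0.007,"tz":0,"ax":0.002,"ay":0,"az":0},
  {"jaw":0,"tx":0,"ty":0.011,"tz":0,"ax":0.002,"ay":0,"az":0},
  {"jaw":0,"tx":0,"ty":0.015,"tz":0,"ax":0.002,"ay":0,"az":0},
  {"jaw":0,"tx":0,"ty":0.019,"tz":0,"ax":0.002,"ay":0,"az":0},
  {"jaw":0,"tx":0,"ty":0.023,"tz":0,"ax":0.002,"ay":0,"az":0},
  {"jaw":0,"tx":0,"ty":0.027,"tz":0,"ax":0.002,"ay":0,"az":0},
  {"jaw":0,"tx":0,"ty":0.031,"tz":0,"ax":0.002,"ay":0,"az":0},
])

```text
time: 13.1
tool_pos: [0.5286, 0.0915, 0.0692]
ee_rot: [3.141, 0.002, 2.865]
wrist_force: [-0.2, -2.4, 2.4]
width: 0.0238
```

```bash
python3 -c "
from h import *
st()"
```

```text
t 13.25 F [[-0.3, 0.0, 1.9], [0.2, -0.3, 0.7], [0.3, 1.0, 0.7]] floor~ 3.6 push~ -0.2 z 0.06926 tray xy mm [  5.8 -15.2] yawerr -0.0004 rp [3.14e+00 2.40e-03]
```

Emit:
step_arm([
  {"jaw":0,"tx":0,"ty":0.003,"tz":0,"ax":0.002,"ay":0,"az":0},
  {"jaw":0,"tx":0,"ty":0.007,"tz":0,"ax":0.002,"ay":0,"az":0},
  {"jaw":0,"tx":0,"ty":0.011,"tz":0,"ax":0.002,"ay":0,"az":0},
  {"jaw":0,"tx":0,"ty":0.015,"tz":0,"ax":0.002,"ay":0,"az":0},
  {"jaw":0,"tx":0,"ty":0.019,"tz":0,"ax":0.002,"ay":0,"az":0},
  {"jaw":0,"tx":0,"ty":0.023,"tz":0,"ax":0.002,"ay":0,"az":0},
  {"jaw":0,"tx":0,"ty":0.027,"tz":0,"ax":0.002,"ay":0,"az":0},
  {"jaw":0,"tx":0,"ty":0.031,"tz":0,"ax":0.002,"ay":0,"az":0},
])

```text
time: 14.05
tool_pos: [0.5372, 0.1222, 0.0692]
ee_rot: [-3.141, 0.002, 2.865]
wrist_force: [-0.2, -1.1, 1.2]
width: 0.0239
```

```bash
python3 -c "
from h import *
st()
save('d.png','side',(200,170,350,310),4)
p,d=save('d2.png','top',(200,130,400,290),3)
pencils('top',p,TC,TH)"
```

```text
t 14.2 F [[0.0, -0.2, 1.3], [1.0, -0.1, 0.7], [0.3, 1.3, 0.5]] floor~ 3.3 push~ -0.4 z 0.06927 tray xy mm [ 5.7 16.7] yawerr -0.0002 rp [3.1407e+00 2.4000e-03]
```

View pics/d2.png

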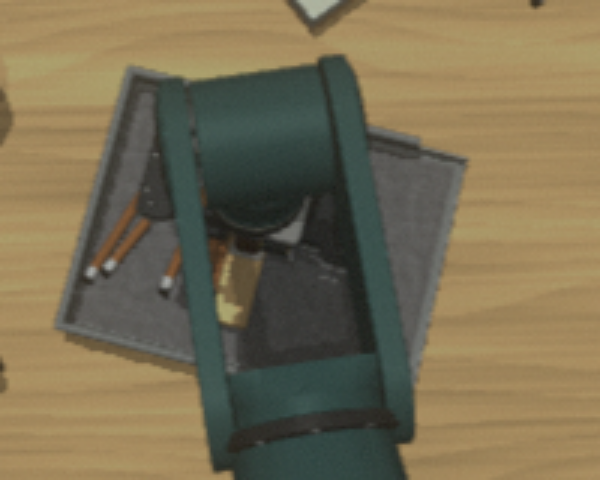

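The pencils are bunching ahead of the rake, with their ends at (90–165, 270–290), and nothing looks jammed. I'll keep combing.

Emit:
step_arm([
  {"jaw":0,"tx":0,"ty":0.003,"tz":0.0001,"ax":0.001,"ay":0,"az":0},
  {"jaw":0,"tx":0,"ty":0.007,"tz":0.0001,"ax":0.001,"ay":0,"az":0},
  {"jaw":0,"tx":0,"ty":0.011,"tz":0.0001,"ax":0.001,"ay":0,"az":0},
  {"jaw":0,"tx":0,"ty":0.014,"tz":0,"ax":0.001,"ay":0,"az":0},
  {"jaw":0,"tx":0,"ty":0.017,"tz":0,"ax":0.001,"ay":0,"az":0},
  {"jaw":0,"tx":0,"ty":0.02,"tz":0,"ax":0.001,"ay":0,"az":0},
  {"jaw":0,"tx":0,"ty":0.023,"tz":0,"ax":0.001,"ay":0,"az":0},
  {"jaw":0,"tx":0,"ty":0.026,"tz":0,"ax":0.001,"ay":0,"az":0},
])

```text
time: 15.1
tool_pos: [0.5444, 0.1478, 0.0692]
ee_rot: [-3.142, 0.002, 2.865]
wrist_force: [0.1, -1.3, 1.2]
width: 0.0238
```

```bash
python3 -c "
from h import *
st()
p,d=save('e2.png','top',(200,130,400,290),3); pencils('top',p,TC,TH)
p,d=save('e.png','side',(200,170,350,310),4); pencils('side',p,TC,TH)"
```

```text
t 15.25 F [[0.5, -1.2, 0.9], [-0.3, -0.2, 0.5], [0.3, 0.5, 0.3]] floor~ 3.1 push~ 0.2 z 0.06925 tray xy mm [ 5.7 43.1] yawerr -0.0004 rp [3.1406e+00 2.3000e-03]
pencil px 102 ang -18.2 ends [-60. 146.] [ 19. 120.]
```

View pics/e.png

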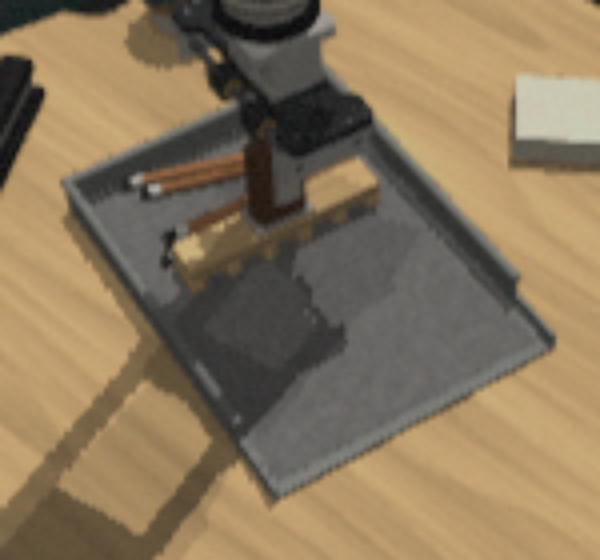

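The rake sits flat on the floor, with the pencils in front of it and turning parallel (their ends at crop (135–170, 180–240)). I'll continue.

Emit:
step_arm([
  {"jaw":0,"tx":0,"ty":0.002,"tz":0.0001,"ax":0.001,"ay":0,"az":0},
  {"jaw":0,"tx":0,"ty":0.005,"tz":0.0001,"ax":0.001,"ay":0,"az":0},
  {"jaw":0,"tx":0,"ty":0.008,"tz":0.0001,"ax":0.001,"ay":0,"az":0},
  {"jaw":0,"tx":0,"ty":0.011,"tz":0,"ax":0.001,"ay":0,"az":0},
  {"jaw":0,"tx":0,"ty":0.014,"tz":0,"ax":0.001,"ay":0,"az":0},
  {"jaw":0,"tx":0,"ty":0.017,"tz":0,"ax":0.001,"ay":0,"az":0},
  {"jaw":0,"tx":0,"ty":0.02,"tz":0,"ax":0.001,"ay":0,"az":0},
])

```text
time: 16.05
tool_pos: [0.55, 0.1676, 0.0692]
ee_rot: [3.142, 0.002, 2.865]
wrist_force: [-0.2, -2.0, 2.2]
width: 0.0239
```

```bash
python3 -c "
from h import *
st()"
```

```text
t 16.2 F [[0.5, -0.7, 2.1], [0.0, 0.3, 0.7], [0.4, 0.2, 0.7]] floor~ 3.7 push~ -0.1 z 0.06927 tray xy mm [ 5.7 63.7] yawerr -0.0005 rp [3.1404e+00 2.4000e-03]
```

Emit:
step_arm([
  {"jaw":0,"tx":0,"ty":0.002,"tz":0.0001,"ax":0.001,"ay":0,"az":0},
  {"jaw":0,"tx":0,"ty":0.004,"tz":0.0001,"ax":0.001,"ay":0,"az":0},
  {"jaw":0,"tx":0,"ty":0.006,"tz":0.0001,"ax":0.001,"ay":0,"az":0},
  {"jaw":0,"tx":0,"ty":0.008,"tz":0,"ax":0.001,"ay":0,"az":0},
  {"jaw":0,"tx":0,"ty":0.01,"tz":0,"ax":0.001,"ay":0,"az":0},
  {"jaw":0,"tx":0,"ty":0.012,"tz":0,"ax":0.001,"ay":0,"az":0},
])

```text
time: 16.8
tool_pos: [0.5534, 0.1796, 0.0692]
ee_rot: [3.141, 0.002, 2.865]
wrist_force: [-0.7, -1.3, 0.7]
width: 0.0238
```

```bash
python3 -c "
from h import *
st()
p,d=save('f.png','side',(200,170,350,310),4); pencils('side',p,TC,TH)"
```

```text
t 16.95 F [[0.1, -2.0, 1.3], [-0.1, -0.8, 1.7], [-0.2, -0.9, 1.4]] floor~ 4.0 push~ 1.2 z 0.06927 tray xy mm [ 5.6 76.1] yawerr -0.0004 rp [3.1407e+00 2.4000e-03]
pencil px 36 ang -6.4 ends [-57. 155.] [  6. 148.]
pencil px 51 ang 1.1 ends [-51. 121.] [  6. 122.]
```

View pics/f.png

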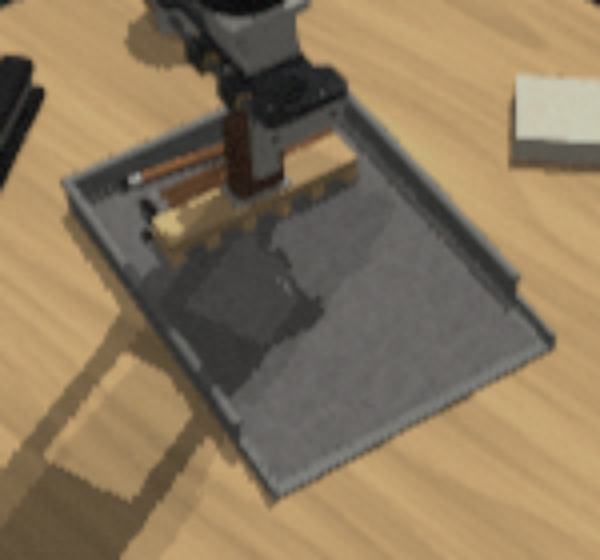

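One pencil is already nearly at the wall (crop (135,180)–(330,130)) and the others lie against the rake. I'll go slower now.

Emit:
step_arm([
  {"jaw":0,"tx":0,"ty":0.0015,"tz":0.0001,"ax":0.001,"ay":0,"az":0},
  {"jaw":0,"tx":0,"ty":0.003,"tz":0,"ax":0.001,"ay":0,"az":0},
  {"jaw":0,"tx":0,"ty":0.0045,"tz":0,"ax":0.001,"ay":0,"az":0},
  {"jaw":0,"tx":0,"ty":0.006,"tz":0,"ax":0.001,"ay":0,"az":0},
  {"jaw":0,"tx":0,"ty":0.0075,"tz":0,"ax":0.001,"ay":0,"az":0},
  {"jaw":0,"tx":0,"ty":0.009,"tz":0,"ax":0.001,"ay":0,"az":0},
])

```text
time: 17.6
tool_pos: [0.556, 0.1886, 0.0692]
ee_rot: [-3.141, 0.002, 2.865]
wrist_force: [-0.4, -1.2, 1.1]
width: 0.0239
```

```bash
python3 -c "
from h import *
st()"
```

```text
t 17.75 F [[0.2, -0.6, 1.9], [-0.3, -0.9, 0.9], [-0.6, -0.4, 0.4]] floor~ 3.5 push~ 0.7 z 0.06924 tray xy mm [ 5.7 85.4] yawerr -0.0004 rp [3.1412e+00 2.4000e-03]
```

Emit:
step_arm([
  {"jaw":0,"tx":0,"ty":0.0005,"tz":0.0001,"ax":0.001,"ay":0,"az":0},
  {"jaw":0,"tx":0,"ty":0.001,"tz":0,"ax":0.001,"ay":0,"az":0},
  {"jaw":0,"tx":0,"ty":0.0015,"tz":0,"ax":0.001,"ay":0,"az":0},
  {"jaw":0,"tx":0,"ty":0.002,"tz":0,"ax":0.001,"ay":0,"az":0},
  {"jaw":0,"tx":0,"ty":0.0025,"tz":0,"ax":0.001,"ay":0,"az":0},
  {"jaw":0,"tx":0,"ty":0.003,"tz":0,"ax":0.001,"ay":0,"az":0},
  {"jaw":0,"tx":0,"ty":0.0035,"tz":0,"ax":0.001,"ay":0,"az":0},
])

```text
time: 18.45
tool_pos: [0.557, 0.1922, 0.0693]
ee_rot: [-3.141, 0.002, 2.865]
wrist_force: [-0.6, -1.1, 0.5]
width: 0.0236
```

```bash
python3 -c "
from h import *
st()"
```

```text
t 18.6 F [[-0.3, -2.1, 1.0], [-1.4, -1.2, 0.7], [-0.8, -0.8, 0.6]] floor~ 3.3 push~ 1.6 z 0.06928 tray xy mm [ 5.6 89. ] yawerr -0.0004 rp [-3.1413e+00  2.4000e-03]
```

Emit:
step_arm([
  {"jaw":0,"tx":0,"ty":0.0005,"tz":0.0002,"ax":0,"ay":0,"az":0},
  {"jaw":0,"tx":0,"ty":0.001,"tz":0.0002,"ax":0,"ay":0,"az":0},
  {"jaw":0,"tx":0,"ty":0.0015,"tz":0,"ax":0,"ay":0,"az":0},
  {"jaw":0,"tx":0,"ty":0.002,"tz":0,"ax":0,"ay":0,"az":0},
])

```text
time: 19.0
tool_pos: [0.5576, 0.1942, 0.0693]
ee_rot: [-3.141, 0.002, 2.865]
wrist_force: [0.0, -2.0, 2.1]
width: 0.0238
```

```bash
python3 -c "
from h import *
st()"
```

```text
t 19.15 F [[-0.6, -1.3, 1.7], [-0.9, -1.6, 1.8], [-0.3, -1.5, 1.5]] floor~ 4.1 push~ 1.6 z 0.06926 tray xy mm [ 5.7 91.1] yawerr -0.0003 rp [-3.1413e+00  2.5000e-03]
```

Emit:
step_arm([
  {"jaw":0,"tx":0,"ty":0.0005,"tz":0.0001,"ax":0,"ay":0,"az":0},
  {"jaw":0,"tx":0,"ty":0.001,"tz":0.0001,"ax":0,"ay":0,"az":0},
  {"jaw":0,"tx":0,"ty":0.0015,"tz":0,"ax":0,"ay":0,"az":0},
])

```text
time: 19.45
tool_pos: [0.558, 0.1958, 0.0692]
ee_rot: [-3.141, 0.002, 2.865]
wrist_force: [-0.6, -1.2, 1.5]
width: 0.0236
```

```bash
python3 -c "
from h import *
st()"
```

```text
t 19.6 F [[-0.8, -1.4, 2.5], [-0.5, -1.8, 1.5], [0.3, -2.0, 2.2]] floor~ 4.6 push~ 1.8 z 0.06923 tray xy mm [ 5.7 92.7] yawerr -0.0003 rp [-3.1415e+00  2.5000e-03]
```

Emit:
step_arm([
  {"jaw":0,"tx":0,"ty":0.0005,"tz":0,"ax":0,"ay":0,"az":0},
  {"jaw":0,"tx":0,"ty":0.001,"tz":0,"ax":0,"ay":0,"az":0},
  {"jaw":0,"tx":0,"ty":0.0015,"tz":0,"ax":0,"ay":0,"az":0},
])

```text
time: 19.9
tool_pos: [0.5584, 0.1973, 0.0693]
ee_rot: [-3.141, 0.003, 2.865]
wrist_force: [-0.6, -1.8, 2.1]
width: 0.0239
```

```bash
python3 -c "
from h import *
st(n=2)"
```

```text
t 20.0 F [[-0.9, -0.7, 1.5], [0.0, -1.1, 1.6]] floor~ 4.1 push~ 0.9 z 0.06924 tray xy mm [ 5.7 94.3] yawerr -0.0003 rp [-3.1416e+00  2.4000e-03]
```

Emit:
step_arm([
  {"jaw":0,"tx":0,"ty":0.0005,"tz":0,"ax":0,"ay":0,"az":0},
  {"jaw":0,"tx":0,"ty":0.001,"tz":0,"ax":0,"ay":0,"az":0},
  {"jaw":0,"tx":0,"ty":0.0013,"tz":0,"ax":0,"ay":0,"az":0},
])

```text
time: 20.3
tool_pos: [0.5586, 0.198, 0.0692]
ee_rot: [-3.14, 0.002, 2.865]
wrist_force: [-1.2, -4.4, 3.4]
width: 0.0239
```

```bash
python3 -c "
from h import *
st(n=2)"
```

```text
t 20.4 F [[-1.7, -4.9, 2.6], [-2.0, -3.7, 2.3]] floor~ 4.9 push~ 4.6 z 0.06925 tray xy mm [ 5.6 94.9] yawerr -0.0005 rp [-3.1401e+00  2.3000e-03]
```

Contact: the row goes firm at about 94.9 mm, where 94 was expected. I'll raise the push gently.

Emit:
step_arm([
  {"jaw":0,"tx":0,"ty":0.0004,"tz":0,"ax":0,"ay":0,"az":0},
  {"jaw":0,"tx":0,"ty":0.0004,"tz":0,"ax":0,"ay":0,"az":0},
])

```text
time: 20.6
tool_pos: [0.5586, 0.198, 0.0693]
ee_rot: [-3.139, 0.002, 2.865]
wrist_force: [-2.2, -4.2, 1.9]
width: 0.0239
```

```bash
python3 -c "
from h import *
st(n=3)"
```

```text
t 20.75 F [[-1.9, -3.4, 2.7], [-1.7, -4.5, 3.0], [-2.1, -4.2, 3.3]] floor~ 5.5 push~ 4.4 z 0.06923 tray xy mm [ 5.6 95. ] yawerr -0.0007 rp [-3.1394e+00  2.1000e-03]
```

Emit:
step_arm([
  {"jaw":0,"tx":0,"ty":0.0005,"tz":-0.0001,"ax":0,"ay":0,"az":0},
  {"jaw":0,"tx":0,"ty":0.0009,"tz":-0.0001,"ax":0,"ay":0,"az":0},
  {"jaw":0,"tx":0,"ty":0.0009,"tz":-0.0001,"ax":0,"ay":0,"az":0},
])

```text
time: 21.05
tool_pos: [0.5586, 0.1982, 0.0693]
ee_rot: [-3.138, 0.002, 2.865]
wrist_force: [-2.6, -5.6, 3.7]
width: 0.0238
```

```bash
python3 -c "
from h import *
st(n=3)"
```

```text
t 21.2 F [[-2.6, -5.6, 2.6], [-2.0, -5.0, 2.9], [-2.0, -5.4, 3.6]] floor~ 5.5 push~ 5.7 z 0.06928 tray xy mm [ 5.6 95.1] yawerr -0.0009 rp [-3.1378e+00  2.0000e-03]
```

Emit:
step_arm([
  {"jaw":0,"tx":0,"ty":0.0005,"tz":-0.0002,"ax":-0.001,"ay":0,"az":0},
  {"jaw":0,"tx":0,"ty":0.001,"tz":-0.0002,"ax":-0.002,"ay":0,"az":0},
  {"jaw":0,"tx":0,"ty":0.0012,"tz":-0.0002,"ax":-0.002,"ay":0,"az":0},
])

```text
time: 21.5
tool_pos: [0.5586, 0.1983, 0.0693]
ee_rot: [-3.137, 0.002, 2.865]
wrist_force: [-1.8, -6.7, 3.9]
width: 0.0241
```

```bash
python3 -c "
from h import *
st(n=3)"
```

```text
t 21.65 F [[-2.2, -6.0, 3.9], [-2.1, -5.5, 4.1], [-1.7, -5.7, 3.0]] floor~ 6.2 push~ 6.1 z 0.06928 tray xy mm [ 5.6 95.2] yawerr -0.0011 rp [-3.1373e+00  1.7000e-03]
```

Emit:
step_arm([
  {"jaw":0,"tx":0,"ty":0.0006,"tz":-0.0003,"ax":-0.001,"ay":0,"az":0},
  {"jaw":0,"tx":0,"ty":0.0012,"tz":-0.0004,"ax":-0.002,"ay":0,"az":0},
  {"jaw":0,"tx":0,"ty":0.0018,"tz":-0.0004,"ax":-0.003,"ay":0,"az":0},
])

```text
time: 21.95
tool_pos: [0.5586, 0.1984, 0.0693]
ee_rot: [-3.137, 0.001, 2.864]
wrist_force: [-3.2, -7.7, 3.8]
width: 0.0239
```

```bash
python3 -c "
from h import *
st(n=3)"
```

```text
t 22.1 F [[-4.5, -7.2, 3.1], [-3.2, -7.3, 3.2], [-2.7, -7.0, 2.9]] floor~ 5.6 push~ 7.9 z 0.06926 tray xy mm [ 5.6 95.3] yawerr -0.0014 rp [-3.1366e+00  1.3000e-03]
```

Emit:
step_arm([
  {"jaw":0,"tx":0,"ty":0.0018,"tz":-0.0005,"ax":-0.003,"ay":0,"az":0},
  {"jaw":0,"tx":0,"ty":0.0018,"tz":-0.0005,"ax":-0.003,"ay":0,"az":0},
  {"jaw":0,"tx":0,"ty":0.0018,"tz":-0.0005,"ax":-0.003,"ay":0,"az":0},
])

```text
time: 22.4
tool_pos: [0.5586, 0.1984, 0.0693]
ee_rot: [-3.136, 0.001, 2.864]
wrist_force: [-2.9, -7.7, 3.1]
width: 0.024
```

```bash
python3 -c "
from h import *
st(n=6)
p,d=save('g.png','side',(200,170,350,310),4); pencils('side',p,TC,TH)
p,d=snapshot('top'); pencils('top',p,TC,TH)"
```

```text
t 22.7 F [[-2.8, -6.5, 3.8], [-3.3, -6.7, 3.2], [-3.2, -6.7, 2.8], [-3.8, -6.1, 2.6], [-3.3, -6.9, 3.3], [-2.9, -7.6, 2.6]] floor~ 5.5 push~ 7.4 z 0.0693 tray xy mm [ 5.5 95.4] yawerr -0.0016 rp [-3.1357e+00  9.0000e-04]
pencil px 91 ang 3.3 ends [-54. 146.] [  9. 149.]
```

View pics/g.png

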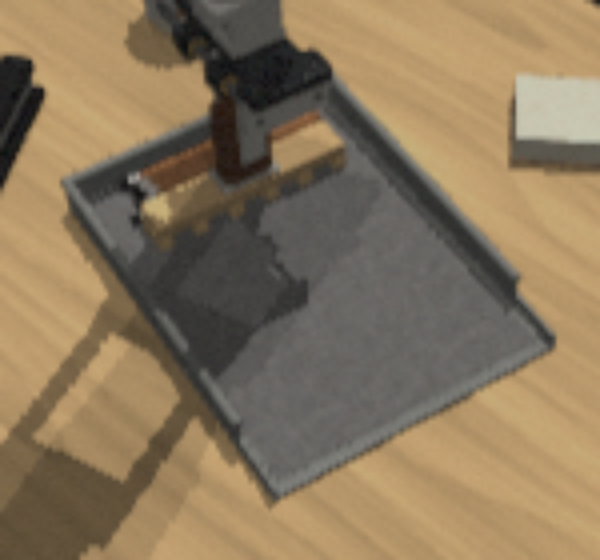

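The row is tight: the rake's flank is 48.6 mm from the wall, about five 10 mm pencils in one layer. I'll press slightly firmer and hold, to allow for unknown friction.

Emit:
step_arm([
  {"jaw":0,"tx":0,"ty":0.0018,"tz":-0.0006,"ax":-0.004,"ay":0,"az":0},
  {"jaw":0,"tx":0,"ty":0.0024,"tz":-0.0006,"ax":-0.004,"ay":0,"az":0},
  {"jaw":0,"tx":0,"ty":0.0024,"tz":-0.0006,"ax":-0.004,"ay":0,"az":0},
])

```text
time: 23.1
tool_pos: [0.5586, 0.1986, 0.0693]
ee_rot: [-3.135, 0.001, 2.864]
wrist_force: [-3.6, -8.5, 3.7]
width: 0.0239
```

```bash
python3 -c "
from h import *
st(n=8)"
```

```text
t 23.5 F [[-3.7, -8.3, 2.8], [-2.4, -7.7, 3.6], [-2.7, -7.6, 3.3], [-3.1, -7.4, 2.9], [-4.0, -8.0, 3.1], [-3.7, -7.7, 2.0], [-3.7, -8.1, 4.5], [-3.7, -7.4, 3.2]] floor~ 5.7 push~ 8.4 z 0.06933 tray xy mm [ 5.5 95.5] yawerr -0.0021 rp [-3.1347e+00  5.0000e-04]
```

Emit:
step_arm([
  {"jaw":0,"tx":0,"ty":0,"tz":-0.0005,"ax":-0.002,"ay":0,"az":0},
  {"jaw":0,"tx":0,"ty":-0.001,"tz":-0.001,"ax":-0.003,"ay":0,"az":0},
  {"jaw":0,"tx":0,"ty":-0.002,"tz":-0.001,"ax":-0.004,"ay":0,"az":0},
  {"jaw":0,"tx":0,"ty":-0.004,"tz":-0.001,"ax":-0.006,"ay":0,"az":0},
  {"jaw":0,"tx":0,"ty":-0.007,"tz":-0.002,"ax":-0.006,"ay":0,"az":0},
  {"jaw":0,"tx":0,"ty":-0.012,"tz":-0.004,"ax":-0.006,"ay":0,"az":0},
  {"jaw":0,"tx":0,"ty":-0.02,"tz":-0.012,"ax":-0.006,"ay":0,"az":0},
  {"jaw":0,"tx":0,"ty":-0.03,"tz":-0.03,"ax":-0.006,"ay":0,"az":0},
])

```text
time: 24.3
tool_pos: [0.5491, 0.1693, 0.0985]
ee_rot: [-3.139, -0.003, 2.864]
wrist_force: [0.9, 0.0, -2.0]
width: 0.0239
```

Emit:
step_arm([
  {"jaw":0,"tx":0,"ty":-0.03,"tz":-0.02,"ax":0,"ay":0,"az":0},
  {"jaw":0,"tx":0,"ty":-0.07,"tz":-0.04,"ax":0,"ay":0,"az":0},
  {"jaw":0,"tx":0,"ty":-0.11,"tz":-0.05,"ax":0,"ay":0,"az":0},
  {"jaw":0,"tx":0,"ty":-0.15,"tz":-0.05,"ax":0,"ay":0,"az":0},
  {"jaw":0,"tx":0,"ty":-0.18,"tz":-0.05,"ax":0,"ay":0,"az":0},
  {"jaw":0,"tx":0,"ty":-0.2,"tz":-0.05,"ax":0,"ay":0,"az":0},
  {"jaw":0,"tx":0,"ty":-0.2,"tz":-0.05,"ax":0,"ay":0,"az":0},
])

```text
time: 25.0
tool_pos: [0.4939, -0.0255, 0.15]
ee_rot: [-3.139, -0.001, 2.86]
wrist_force: [0.3, -0.4, -1.9]
width: 0.0238
```

```bash
python3 -c "
from h import *
p,d=save('i.png','top',(200,130,400,290),3); pencils('top',p,TC,TH)
p,d=save('i2.png','side'); pencils('side',p,TC,TH)
go(.5303,-.306,.12,2.8195)"
```

```text
pencil px 427 ang 0.5 ends [-65. 135.] [ 95. 136.]
t 25.1 tcp [ 0.4945 -0.0231  0.1497] [-3.1402e+00 -1.6000e-03  2.8626e+00] F [-0.24  0.26 -2.73] w 0.024
 shift [-0.1123 -0.262   0.0299] turn [-0.0014 -0.0015  0.0431]
```

View pics/i.png

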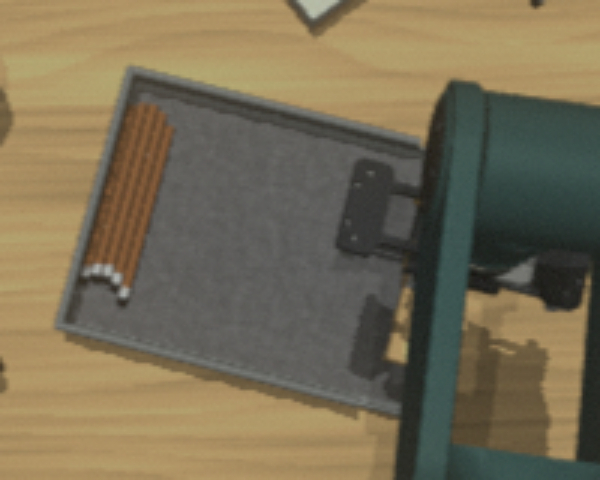

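All five pencils lie in one tight, parallel row along the end wall (crop (85–175, 100–300)). Next I return the rake.

Emit:
step_arm([
  {"jaw":0,"tx":-0.018,"ty":-0.04,"tz":0,"ax":0,"ay":0,"az":0.01},
  {"jaw":0,"tx":-0.036,"ty":-0.083,"tz":0,"ax":0,"ay":0,"az":0.02},
  {"jaw":0,"tx":-0.054,"ty":-0.126,"tz":0,"ax":0,"ay":0,"az":0.03},
  {"jaw":0,"tx":-0.072,"ty":-0.168,"tz":0.01,"ax":0,"ay":0,"az":0.043},
  {"jaw":0,"tx":-0.09,"ty":-0.21,"tz":0.02,"ax":0,"ay":0,"az":0.043},
  {"jaw":0,"tx":-0.105,"ty":-0.245,"tz":0.03,"ax":0,"ay":0,"az":0.043},
  {"jaw":0,"tx":-0.1123,"ty":-0.262,"tz":0.04,"ax":0,"ay":0,"az":0.043},
  {"jaw":0,"tx":-0.1123,"ty":-0.262,"tz":0.05,"ax":0,"ay":0,"az":0.043},
])

```text
time: 25.9
tool_pos: [0.5308, -0.3072, 0.0989]
ee_rot: [-3.14, -0.002, 2.818]
wrist_force: [0.4, 0.3, -2.5]
width: 0.0243
```

Emit:
step_arm([
  {"jaw":0,"tx":0,"ty":0,"tz":0,"ax":0,"ay":0,"az":0},
  {"jaw":0,"tx":0,"ty":0,"tz":0,"ax":0,"ay":0,"az":0},
])

```text
time: 26.1
tool_pos: [0.531, -0.3051, 0.0984]
ee_rot: [3.142, -0.003, 2.82]
wrist_force: [-0.6, -0.3, -1.6]
width: 0.0236
```

```bash
python3 -c "
from h import *
go(.5303,-.306,.070,2.8195)"
```

```text
t 26.1 tcp [ 0.531  -0.3051  0.0984] [ 3.1416e+00 -2.9000e-03  2.8200e+00] F [-0.57 -0.26 -1.62] w 0.0236
 shift [ 0.0003 -0.001   0.0284] turn [ 0.     -0.0029  0.0005]
```

Emit:
step_arm([
  {"jaw":0,"tx":0,"ty":-0.001,"tz":0.01,"ax":0,"ay":-0.003,"az":0},
  {"jaw":0,"tx":0,"ty":-0.001,"tz":0.02,"ax":0,"ay":-0.003,"az":0},
  {"jaw":0,"tx":0,"ty":-0.001,"tz":0.027,"ax":0,"ay":-0.003,"az":0},
  {"jaw":0,"tx":0,"ty":-0.001,"tz":0.029,"ax":0,"ay":-0.003,"az":0},
  {"jaw":0,"tx":0,"ty":-0.001,"tz":0.0298,"ax":0,"ay":-0.003,"az":0},
  {"jaw":0,"tx":0,"ty":-0.001,"tz":0.0306,"ax":0,"ay":-0.003,"az":0},
  {"jaw":0,"tx":0,"ty":-0.001,"tz":0.0306,"ax":0,"ay":-0.003,"az":0},
])

```text
time: 26.8
tool_pos: [0.5308, -0.3063, 0.0682]
ee_rot: [-3.141, 0.001, 2.82]
wrist_force: [0.1, -0.1, -2.6]
width: 0.0237
```

Emit:
step_arm([
  {"jaw":0,"tx":0,"ty":0,"tz":0.0005,"ax":0,"ay":0,"az":0},
  {"jaw":0,"tx":0,"ty":0,"tz":0.001,"ax":0,"ay":0,"az":0},
  {"jaw":0,"tx":0,"ty":0,"tz":0.0015,"ax":0,"ay":0,"az":0},
  {"jaw":0,"tx":0,"ty":0,"tz":0.0015,"ax":0,"ay":0,"az":0},
])

```text
time: 27.2
tool_pos: [0.5308, -0.3063, 0.0667]
ee_rot: [-3.141, 0.001, 2.82]
wrist_force: [0.4, 0.7, -1.6]
width: 0.0239
```

Emit:
step_arm([
  {"jaw":0,"tx":0,"ty":0,"tz":0.0004,"ax":0,"ay":0,"az":0},
  {"jaw":0,"tx":0,"ty":0,"tz":0.0008,"ax":0,"ay":0,"az":0},
  {"jaw":0,"tx":0,"ty":0,"tz":0.0008,"ax":0,"ay":0,"az":0},
])

```text
time: 27.5
tool_pos: [0.5308, -0.3064, 0.0662]
ee_rot: [-3.141, 0.001, 2.82]
wrist_force: [-0.9, 0.9, -0.3]
width: 0.0237
```

Contact with the mat, so I'll release.

Emit:
step_arm([
  {"jaw":0.2,"tx":0,"ty":0,"tz":0,"ax":0,"ay":0,"az":0},
  {"jaw":0.5,"tx":0,"ty":0,"tz":0,"ax":0,"ay":0,"az":0},
  {"jaw":1,"tx":0,"ty":0,"tz":0,"ax":0,"ay":0,"az":0},
  {"jaw":1,"tx":0,"ty":0,"tz":0,"ax":0,"ay":0,"az":0},
  {"jaw":1,"tx":0,"ty":0,"tz":0,"ax":0,"ay":0,"az":0},
  {"jaw":1,"tx":0,"ty":0,"tz":0,"ax":0,"ay":0,"az":0},
  {"jaw":1,"tx":0,"ty":0,"tz":0,"ax":0,"ay":0,"az":0},
  {"jaw":1,"tx":0,"ty":0,"tz":0,"ax":0,"ay":0,"az":0},
])

```text
time: 28.3
tool_pos: [0.5309, -0.3064, 0.0662]
ee_rot: [-3.141, 0.001, 2.82]
wrist_force: [0.9, 0.4, -0.4]
width: 0.0765
```

Emit:
step_arm([
  {"jaw":1,"tx":0,"ty":0,"tz":-0.01,"ax":0,"ay":0,"az":0},
  {"jaw":1,"tx":0,"ty":0,"tz":-0.03,"ax":0,"ay":0,"az":0},
  {"jaw":1,"tx":0,"ty":0,"tz":-0.06,"ax":0,"ay":0,"az":0},
  {"jaw":1,"tx":0,"ty":0,"tz":-0.09,"ax":0,"ay":0,"az":0},
  {"jaw":1,"tx":0,"ty":0,"tz":-0.12,"ax":0,"ay":0,"az":0},
  {"jaw":1,"tx":0.1,"ty":0,"tz":-0.13,"ax":0,"ay":0,"az":0},
  {"jaw":1,"tx":0.15,"ty":0,"tz":-0.13,"ax":0,"ay":0,"az":0},
  {"jaw":1,"tx":0.15,"ty":0,"tz":-0.13,"ax":0,"ay":0,"az":0},
])

```text
time: 29.1
tool_pos: [0.3876, -0.2587, 0.1971]
ee_rot: [-3.141, 0.002, 2.82]
wrist_force: [-0.4, -0.2, -0.0]
width: 0.0939
```

Run:
```python
from h import *
def rect(P,n):
    r=cv2.minAreaRect((P[:,:2]*1000).astype(np.float32)); print(n,np.round(r[0],1),np.round(r[1],1),round(r[2],1))
p,d=save('k.png','side',(180,140,460,360),2.8); pencils('side',p,TC,TH)
for c in('side','top'):
    if c=='top': p,d=snapshot(c); pencils('top',p,TC,TH)
    for s in silhouettes(c,'rake_grip')[:1]:
        P=cloud(c,s['pixels'],d); print(c,P[:,2].max())
        if (P[:,2]>.1).sum()>5: rect(P[P[:,2]>.1],'grip')
        rect(P[(P[:,2]>.02)&(P[:,2]<.034)],'head')
print(get_obs()['time'],get_obs()['width'])
```

```text
side 0.3309358159832364
grip [ 451.9 -329.8] [200.   25.4] 8.0
head [ 527.5 -307.5] [ 33.1 173. ] 71.9
top 0.2905029182735125
grip [ 487.3 -261.9] [ 34.8 166.4] 45.1
head [ 529.9 -306.2] [ 35.4 174. ] 71.7
29.3 0.09413974193328066
```

View pics/k.png

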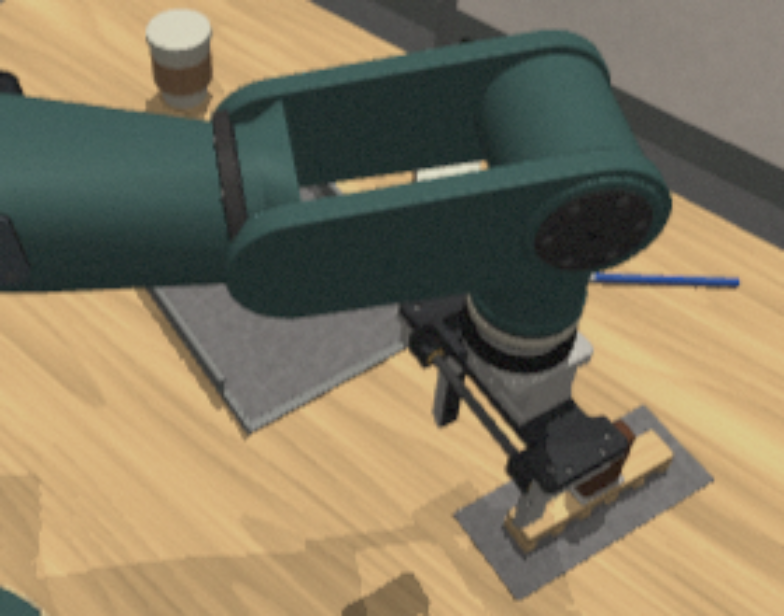

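The rake stands upright, centred on its mat and in line with it. The pencil detector printed nothing for this top view, so I'll look at it.

Run:
```python
from h import *
p,d=save('l.png','top',(150,85,470,340),2.5)
pencils('top',p,TC,TH)
print(get_obs()['time'])
```

```text
29.35
```

View pics/l.png

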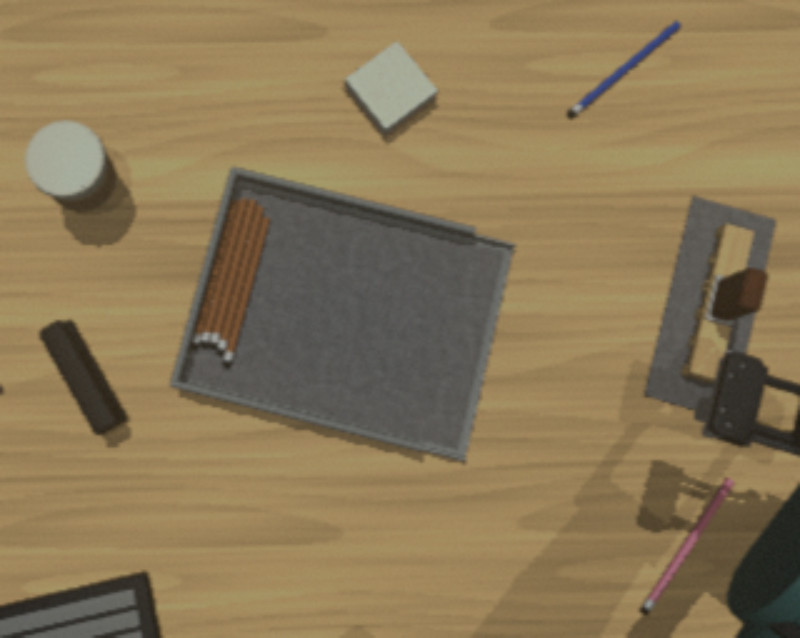

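The row is tight and parallel at the wall (crop (195–270, 200–365)), and the rake stands on its mat at (730,300). The cup, note block and stapler are where they started. Handing in.

```bash
python3 -c "
from bench import *
print(close_job())"
```

```text
the job is handed in; nothing more can be done
None
```

I combed the five pencils to the end wall with the rake and pressed the row firm. The rake is back on its mat and the job was handed in at about 29 s. No verdict came back.

- **Combing and pressing:** By wrist force, the teeth bore on the floor with about 3–7 N, 5–6 N while pressing. These floor figures assume a no-contact reading of about -2.5 N, with noise of around 0.7 N. The row went firm about 49 mm from the wall, as five 10 mm pencils side by side should. I pressed with about 7–8.5 N for over a second. Force on the wall itself was not measured; after floor friction I estimate 5–8 N.
- **Row:** After the rake was lifted away, the pencils lay in one layer, about 0.5° off the wall's direction. The last picture still shows them tight against it.
- **Rake:** It stands upright with its head within about 3 mm of the mat's centre and in line with it to within 1°. The gripper is open and clear.
- **Bystanders:** The cup, note block and stapler look unmoved by eye; I did not measure them again.
- **Check that failed:** My colour-based pencil detector found nothing in the final top views, so that last check of the row rests on viewing the picture.

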